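# Open a dry-block heater and load three bottles by bore size

## Task

Get the reagents warming: turn the swing tab on the dry-block heater fully aside, then lift out the clear cover it held and lay it flat in the middle of the grey mat. Then put each of the three amber screw-cap bottles into the heating block whose bore fits it, all the way down and let go; keep the bottles upright and lower them in, do not drop them.

Things in the scene. Friction and masses are not known exactly. Their poses are not given: they have to be found in the camera images.
- heater: White dry-block heater, fixed, 177 (x) x 250 (y) x 81 mm. Origin: centre of underside; x to the back, away from the sloped control panel, y along the row of blocks. Top deck at z 81 mm. A recess in it, 103 x 226 mm, centred at x +25, y 0, holds the cover; below it three aluminium blocks stand in a row (x +25; y +70, 0, -70 mm) in an order that differs each start.
- tab (a joint): Steel swing tab holding the cover; upright pivot on the deck at x -38.5, y +70 mm of the heater. 0: nose (25 mm long) along heater +x over the cover; positive = counter-clockwise from above; turns to 1.6 rad either way, stays put, frees the cover past 1.2. Needs 0.03 N m. Black wing centred on the pivot: 30 mm along the nose, 9 thick, 86 to 105 mm above the bench.
- cover: Clear plastic plate with thin white edge, 98 (x) x 221 (y) x 5 mm, 0.16 kg, loose in the heater's recess, top flush with the deck. Origin: centre of its underside, 76 mm above the bench at first. Black bar handle on its middle: 60 mm along y, 12 mm thick in x, top 29 mm above the origin; fingers may reach down beside it to the plate (5 mm above the origin).
- mat: Grey bench mat, 250 (x) x 150 (y) x 3 mm, fixed on the bench. Origin: centre of its underside, x along its length.
- block_large: Aluminium heating block 84 x 68 x 54 mm in the heater, with one round bore of 56 mm in diameter from above, 44 mm deep with a 3 mm chamfer; it is fixed. Origin: centre of its underside, 20 mm above the bench, under the bore axis, axes parallel to the heater's; the block's top is 54 mm and the floor of the bore 10 mm above the origin. The bore for the large bottle.
- block_medium: Aluminium heating block 84 x 68 x 54 mm in the heater, with one round bore of 46 mm in diameter from above, 44 mm deep with a 3 mm chamfer; it is fixed. Origin: centre of its underside, 20 mm above the bench, under the bore axis, axes parallel to the heater's; the block's top is 54 mm and the floor of the bore 10 mm above the origin. The bore for the medium bottle.
- block_small: Aluminium heating block 84 x 68 x 54 mm in the heater, with one round bore of 36 mm in diameter from above, 44 mm deep with a 3 mm chamfer; it is fixed. Origin: centre of its underside, 20 mm above the bench, under the bore axis, axes parallel to the heater's; the block's top is 54 mm and the floor of the bore 10 mm above the origin. The bore for the small bottle.
- bottle_large: The large one of three amber glass bottles with a white ribbed screw cap and a white label: 50 mm in diameter, 118 mm tall; white cap 35 mm in diameter, 26 mm high; about 0.22 kg, standing upright on the bench. Origin: centre of its underside, z up. It can be held by the cap or by the body.
- bottle_medium: The medium one of three amber glass bottles with a white ribbed screw cap and a white label: 40 mm in diameter, 108 mm tall; white cap 30 mm in diameter, 26 mm high; about 0.14 kg, standing upright on the bench. Origin: centre of its underside, z up. It can be held by the cap or by the body.
- bottle_small: The small one of three amber glass bottles with a white ribbed screw cap and a white label: 30 mm in diameter, 98 mm tall; white cap 24 mm in diameter, 26 mm high; about 0.07 kg, standing upright on the bench. Origin: centre of its underside, z up. It can be held by the cap or by the body.

How it is judged:
On the way, in this order (a step that is already met when the one before it is completed fails the run):
1. the swing tab is turned aside while the cover still lies in its recess ((value of joint tab above 1.2 rad or value of joint tab below -1.2 rad) and z of cover in the frame of heater below 0.082 m), for 0.1 s.
2. the cover is lifted clear of the heater (z of cover in the frame of heater above 0.105 m), for 0.1 s.
At the end, for the whole second after the job is handed in: Tab turned aside (over 1.2 rad); cover flat on the mat, centres within 40 mm; each bottle upright (0.15 rad) in the block for its size, underside within 5 mm of the bore floor and 8 mm of its axis; all released and at rest ((value of joint tab above 1.2 rad or value of joint tab below -1.2 rad) and horizontal distance between cover and mat below 0.04 m and z of cover in the frame of mat below 0.008 m and angle between cover's own z axis and vertical below 0.06 rad and linear speed of each of cover, bottle_large, bottle_medium, bottle_small below 0.02 m/s and contact force between each of cover, bottle_large, bottle_medium, bottle_small and the fingers below 0.1 N and horizontal distance between bottle_large and block_large below 0.008 m and z of bottle_large in the frame of block_large below 0.015 m and angle between each of bottle_large, bottle_medium, bottle_small's own z axis and vertical below 0.15 rad and horizontal distance between bottle_medium and block_medium below 0.008 m and z of bottle_medium in the frame of block_medium below 0.015 m and horizontal distance between bottle_small and block_small below 0.008 m and z of bottle_small in the frame of block_small below 0.015 m); the robot touches nothing.
It fails at once if a bottle is tipped more than 0.8 rad (angle between any of bottle_large, bottle_medium, bottle_small's own z axis and vertical above 0.8 rad).
It fails at once if a bottle is dropped into its bore (faster than 0.6 m/s in the bore) ((horizontal distance between bottle_large and block_large below 0.012 m and z of bottle_large in the frame of block_large below 0.05 m and linear speed of bottle_large above 0.6 m/s) or (horizontal distance between bottle_medium and block_medium below 0.012 m and z of bottle_medium in the frame of block_medium below 0.05 m and linear speed of bottle_medium above 0.6 m/s) or (horizontal distance between bottle_small and block_small below 0.012 m and z of bottle_small in the frame of block_small below 0.05 m and linear speed of bottle_small above 0.6 m/s)).
It also fails if it takes over 128 s, if anything falls off the work surface, if the arm or the gripper's body presses on something with over 40 N, if the wrist force passes 120 N, or if a joint passes its speed limit or range.

## Robot

A 6-joint arm with a two-finger parallel gripper is mounted at the origin on the work surface; the furniture and walls round the work are solid. World frame = base frame: x ahead of the robot, y to its left, z up, the work surface at z = 0. Lengths are in m, angles in rad, forces in N, time in s.
With the tool pointing down it reaches from about 0.3 to 0.75 m from the base axis. Payload 8.5 kg.
Tool frame: the origin (TCP) lies at the very end of the fingers, on their centre line; the grasp point (between the pads) lies 19 mm behind it (r.grip_depth is the distance from the TCP to the grasp point, in m); z points along the fingers, y is the line along which they close (so a half turn about z gives the same grasp; the last joint's range is limited). The gripper opens to 85 mm and grips with 20 to 120 N. Pads are 22 mm wide; open, the fingers measure 114 mm over their backs; the gripper's body (76 mm by 85 mm) begins 54 mm behind the grasp point. The pads swing forward as they close: fully open they stand 13 mm farther back than shut.
Start: joints at [0.94, 0.381, 1.297, -0, 1.464, -0.215], TCP at [0.222, 0.503, 0.231] pointing down, gripper open.
Joint ranges: [-3.11, 3.11], [-0.89, 2.33], [0.22, 2.48], [-1.42, 4.56], [0.17, 2.85], [-2.88, 2.88]. Speed limits (rad/s): [2.39, 2.39, 3.14, 3.14, 3.14, 3.14].

## Interface

Orientations are given as a unit quaternion [x, y, z, w].
In Python, from workcell import r gives the robot as it stands. Calls block until the motion is done:
- r.movep(position, orientation): joint-space move of the TCP to a pose.
- r.move_l(position, frame=None, velocity=0.15): straight line of the TCP; frame=None keeps the orientation; velocity is the mean speed in m/s.
- r.set_joints(angles): joint-space move.
- r.move_gripper(opening, grip_force=None): finger opening in m; grip_force is the grip in N (None keeps the last); returns when the fingers have stopped.
- r.pause(seconds).
- r.solve_ik(position, orientation): joint angles nearest the present ones, or None.
- r.get_obs(): the state.
- r.get_image(name): name is "side" or "top"; returns a dict with "img" (400x640x3 uint8, red, green, blue), "camera_matrix" (3x3 intrinsics, pixels), "rvec" (rotation vector, rad) and "tvec" (3), from world to camera coordinates, as OpenCV has them. Camera axes: x right, y down, z forward; pixel columns grow to the right and rows downward; lengths in m; the calibration is good to about 2 mm. A picture is of the moment at which its call begins. There is no depth.
A pose or a line that the arm cannot do raises r.IKError and nothing moves.
- r.sign_off(): hands the job in; it is judged then, once.
The state is a dict: "time": time; "joint_pos": joint angles; "joint_vel": joint speeds; "joint_torque": joint torques, N m; "tcp_pos": TCP position; "tcp_rot": TCP orientation; "force": force on the tool from outside, world axes, zero at the start; "torque": the same for the moment, N m; "width": finger opening in m; "grip_force": force on a finger pad.
Only numpy, scipy, OpenCV 4.12 (cv2) and the standard library are available. Lean on these libraries where they do the work, as an engineer would, in place of code of your own. Each camera call takes 0.05 s, during which the arm holds its last target. There are 200 camera calls.

## Working session

There is one attempt and no reset: what is moved stays moved. The work goes in short steps, each a Python script; the robot and the scene stay as the last script left them, time stands still between calls to the robot, and variables do not carry over. Pictures are saved under pics/ and viewed, at most 14 in all, crops included, and the job is handed in when it is done.

```bash
ls; mkdir -p pics; python3 - <<'E'
from workcell import r
import cv2,numpy as np
for n in("side","top"):
    d=r.get_image(n); cv2.imwrite(f"pics/{n}0.png",d["img"][:,:,::-1])
    R=cv2.Rodrigues(d["rvec"])[0]; print(n,d["camera_matrix"].tolist(),(-R.T@d["tvec"].ravel()).round(3),R.round(2).tolist())
o=r.get_obs();print({k:np.round(v,3).tolist() for k,v in o.items()})
E
```

```text
pics
side [[422.0584418131487, 0.0, 311.41085689377553], [0.0, 422.0584418131487, 193.4249658804979], [0.0, 0.0, 1.0]] [0.403 1.219 0.756] [[-1.0, -0.09, 0.0], [-0.04, 0.47, -0.88], [0.08, -0.88, -0.47]]
top [[385.69863832228447, 0.0, 318.6064301202698], [0.0, 385.69863832228447, 203.58304465024568], [0.0, 0.0, 1.0]] [ 0.323 -0.005  1.081] [[0.13, -0.99, 0.0], [-0.97, -0.12, -0.21], [0.21, 0.03, -0.98]]
{'time': 0.1, 'joint_pos': [0.94, 0.381, 1.298, 0.0, 1.464, -0.215], 'joint_vel': [0.002, -0.001, -0.003, 0.001, 0.001, 0.001], 'joint_torque': [0.005, -44.921, -23.166, -0.0, 0.004, -0.0], 'tcp_pos': [0.222, 0.503, 0.231], 'tcp_rot': [0.206, 0.978, -0.001, -0.0], 'force': [-0.262, 0.298, -0.204], 'torque': [-0.013, 0.011, -0.054], 'grip_force': 0.0, 'width': 0.085}
```

View pics/side0.png

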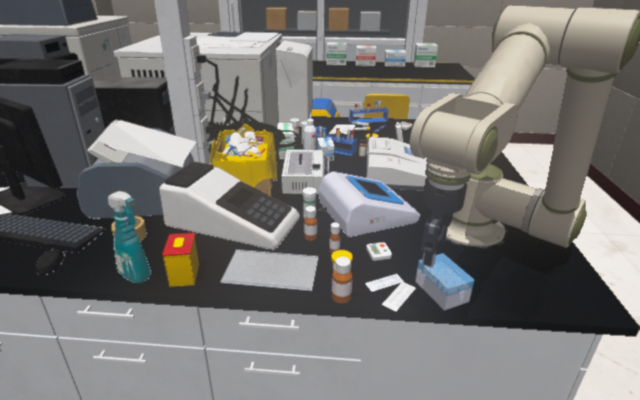

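View pics/top0.png

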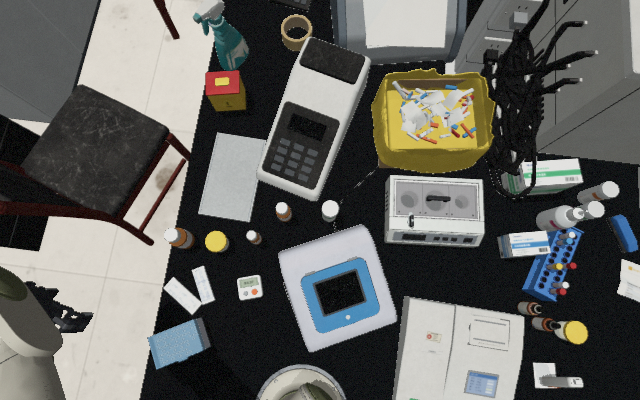

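```bash
python3 - <<'E'
import cv2,numpy as np
s=cv2.imread("pics/side0.png");t=cv2.imread("pics/top0.png")
a=cv2.resize(s[140:310,265:465],(700,595),interpolation=3)
cv2.imwrite("pics/c1.png",a)
b=np.vstack([cv2.resize(t[190:260,150:360],(800,267),interpolation=3),cv2.resize(t[165:255,375:500],(458,330),interpolation=3)[:, :].copy() if 0 else cv2.copyMakeBorder(cv2.resize(t[165:255,375:500],(458,330),interpolation=3),0,0,0,342,0)])
cv2.imwrite("pics/c2.png",b)
E
```

```text
(no output)
```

View pics/c1.png

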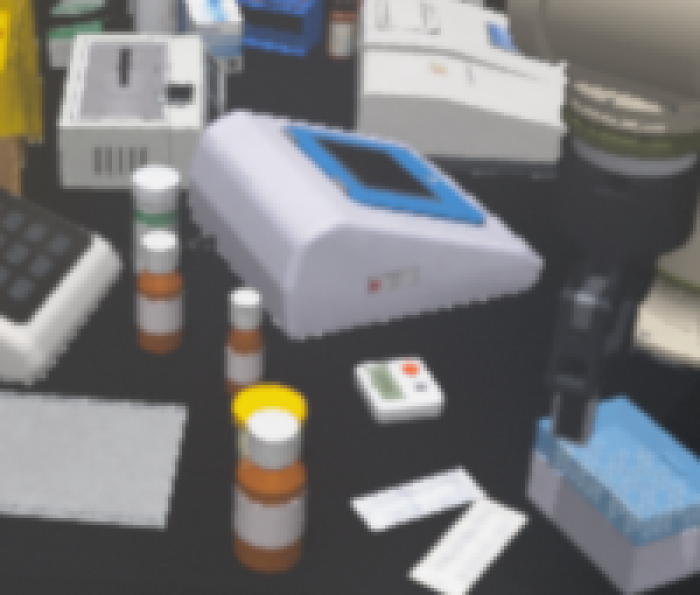

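View pics/c2.png

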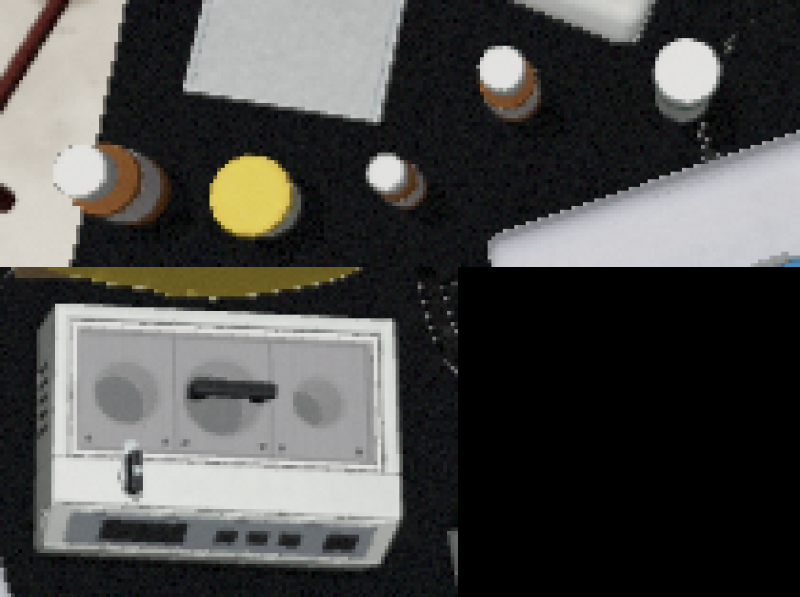

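```bash
cat > h.py <<'E'
from workcell import r
import cv2,numpy as np
from scipy.optimize import minimize
class Cam:
    def __init__(s,n):
        d=r.get_image(n); s.img=d["img"]; s.K=d["camera_matrix"]; s.rv=d["rvec"]; s.tv=d["tvec"]
        s.R=cv2.Rodrigues(s.rv)[0]; s.C=-s.R.T@np.ravel(s.tv); s.P=s.K@np.c_[s.R,np.ravel(s.tv)]
    def proj(s,p): return cv2.projectPoints(np.float64(p).reshape(-1,3),s.rv,s.tv,s.K,None)[0][:,0]
    def atz(s,px,z):
        d=s.R.T@np.linalg.inv(s.K)@[*px,1]; return s.C+d*(z-s.C[2])/d[2]
    def grad(s):
        g=cv2.GaussianBlur(cv2.cvtColor(s.img,cv2.COLOR_RGB2GRAY).astype(np.float32),(0,0),0.8)
        return np.hypot(cv2.Sobel(g,5,1,0),cv2.Sobel(g,5,0,1))
def tri(a,pa,b,pb):
    X=cv2.triangulatePoints(a.P,b.P,np.float64(pa),np.float64(pb)).ravel(); return X[:3]/X[3]
def place(q,pts):
    x,y,z,th=q; c,s=np.cos(th),np.sin(th); p=np.float64(pts).reshape(-1,3)
    return np.c_[x+c*p[:,0]-s*p[:,1],y+s*p[:,0]+c*p[:,1],z+p[:,2]]
def seg(a,b,n=40): return np.linspace(a,b,n)
def fit(cams,pts,q0,step=(.01,.01,.01,.05)):
    gs=[np.minimum(c.grad(),250) for c in cams]
    def f(q): 
        return -sum(cv2.remap(g,*[v.astype(np.float32) for v in c.proj(place(q,p)).T[:,None]],1).mean() for g,c,p in zip(gs,cams,pts))
    best=min((minimize(f,np.array(q0)+d,method="Nelder-Mead",options=dict(initial_simplex=np.r_[[np.array(q0)+d],np.array(q0)+d+np.diag(step)],xatol=1e-5,fatol=1e-3)) for d in np.random.default_rng(0).uniform(-1,1,(25,4))*step),key=lambda m:m.fun)
    return best.x,best.fun
E
cat > m.py <<'E'
from h import *
T,S=Cam("top"),Cam("side")
for n,p in dict(backL=(390.8,175.4),backR=(483.1,179.5)).items(): print(n,T.atz(p,.081).round(3))
for n,p in dict(m0=(216,132),m1=(269,138),m2=(250,221),m3=(198,213)).items(): print(n,T.atz(p,.003).round(3))
# caps
def blobs(c,roi,th):
    x0,y0,x1,y1=roi; g=c.img[y0:y1,x0:x1].min(2); m=(g>th).astype(np.uint8)
    n,l,st,ce=cv2.connectedComponentsWithStats(m); i=1+st[1:,4].argmax(); return ce[i]+[x0,y0],st[i,2:]
rt=dict(large=(160,225,182,246),medium=(272,197,292,218),small=(244,228,260,243))
rs=dict(large=(333,255,353,276),medium=(302,204,318,218),small=(328,220,342,236))
for k,z in dict(large=.118,medium=.108,small=.098).items():
    a,sa=blobs(T,rt[k],195); b,sb=blobs(S,rs[k],195)
    print(k,a.round(1),sa,b.round(1),sb,"tri",tri(T,a,S,b).round(3),"topz",T.atz(a,z).round(3),"sidez",S.atz(b,z).round(3))
E
python3 m.py
```

```text
backL [ 0.64  -0.163  0.081]
backR [ 0.66  -0.41   0.081]
m0 [0.733 0.353 0.003]
m1 [0.734 0.193 0.003]
m2 [0.481 0.209 0.003]
m3 [0.485 0.359 0.003]
large [168.1 235.9] [ 17  21 228] [342.6 261.2] [14  9 97] tri [0.402 0.383 0.119] topz [0.401 0.383 0.118] sidez [0.403 0.382 0.118]
medium [281.1 207.4] [11 11 95] [310.  208.3] [ 9  6 42] tri [0.51  0.114 0.107] topz [0.511 0.114 0.108] sidez [0.509 0.116 0.108]
small [250.6 234.6] [ 8  9 58] [335.  224.6] [ 7  4 26] tri [0.431 0.183 0.097] topz [0.432 0.183 0.098] sidez [0.43  0.185 0.098]
```

```bash
cat > m2.py <<'E'
from h import *
T,S=Cam("top"),Cam("side")
rect=lambda x0,x1,y0,y1,z:np.vstack([seg((x0,y0,z),(x1,y0,z)),seg((x1,y0,z),(x1,y1,z)),seg((x1,y1,z),(x0,y1,z)),seg((x0,y1,z),(x0,y0,z))])
rec=rect(-.0265,.0765,-.113,.113,.081); cov=rect(-.024,.074,-.1105,.1105,.081)
out=np.vstack([seg((.0885,-.125,.081),(.0885,.125,.081)),seg((.0885,.125,.081),(-.03,.125,.081)),seg((.0885,-.125,.081),(-.03,-.125,.081))])
sd=np.vstack([seg((.0885,.125,.081),(-.03,.125,.081)),seg((.0885,.125,0),(.0885,.125,.081)),seg((.0885,.125,.0),(-.0885,.125,.0)),])
q0=[.562,-.294,0,.081]
for nm,a in dict(both=([T,S],[np.vstack([rec,out]),sd]),top=([T],[np.vstack([rec,out])]),).items(): 
    q,f=fit(*a,q0,(.01,.01,.01 if nm=="both" else 1e-4,.05)); print(nm,q.round(4),round(f,1))
    if nm=="both": Q=q
m=rect(-.125,.125,-.075,.075,.003)
M,f=fit([T,S],[m,m],[.608,.279,0,.0]); print("mat",M.round(4),f)
im=T.img.copy()
big=cv2.resize(im,None,fx=4,fy=4,interpolation=cv2.INTER_CUBIC)
def dr(big,c,p,col):
    for u,v in c.proj(p): cv2.circle(big,(int(u*4+1.5),int(v*4+1.5)),1,col,-1)
for p,col in ((rec,(255,0,0)),(out,(0,255,0))): dr(big,T,place(Q,p),col)
th=np.linspace(0,6.28,60)
for y,d in ((.07,.046),(0,.056),(-.07,.036)): dr(big,T,place(Q,np.c_[.025+d/2*np.cos(th),y+d/2*np.sin(th),0*th+.074]),(255,255,0))
dr(big,T,place(Q,[[-.0385,.07,.105],[-.0235,.07,.105],[-.0535,.07,.105]]),(255,0,255))
a=big[660:1000,1500:1980]
bs=cv2.resize(S.img,None,fx=4,fy=4,interpolation=cv2.INTER_CUBIC); dr(bs,S,place(Q,sd),(255,0,0)); dr(bs,S,place(Q,rec),(0,255,0))
b=bs[570:910,1090:1400]
cv2.imwrite("pics/ov.png",np.hstack([a,b])[:,:,::-1])
g=T.img[222:250,155:190].min(2)
for th in (205,215,225,235):
    n,l,st,ce=cv2.connectedComponentsWithStats((g>th).astype(np.uint8));print(th,[(c.round(1)+[155,222],s[2:]) for c,s in zip(ce[1:],st[1:]) if s[4]>40])
print(T.atz((171.2,235),.118))
np.save("q.npy",[Q,M])
E
python3 m2.py
```

```text
both [ 0.5612 -0.287   0.0103  0.0668] -309.3
top [ 5.617e-01 -2.922e-01 -1.000e-04  7.530e-02] -152.8
mat [ 0.6053  0.2799 -0.0021 -0.0437] -479.2603759765625
205 [(array([170.1, 234.1]), array([ 13,  13, 137], dtype=int32))]
215 [(array([170.1, 234.1]), array([ 13,  13, 136], dtype=int32))]
225 []
235 []
[0.40396826 0.37609867 0.118     ]
```

View pics/ov.png

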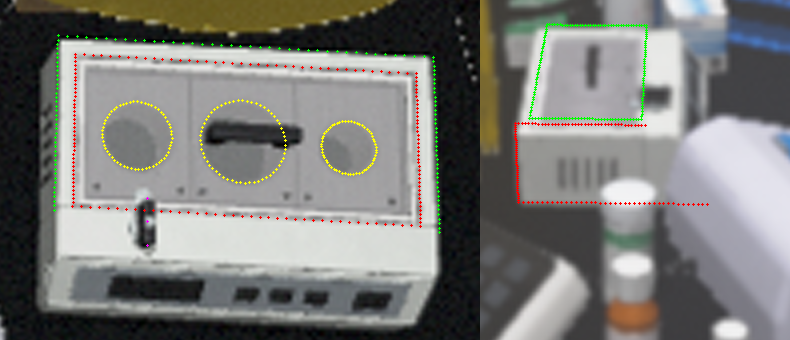

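```bash
cat > m3.py <<'E'
exec(open("m2.py").read().split("q0=")[0])
q0=[.5615,-.291,0,.074]; st=(.006,.006,1e-6,.03); tp=np.vstack([rec,out])
for nm,a in dict(both=([T,S],[tp,np.vstack([sd,rec])]),top=([T],[tp]),toprec=([T],[rec]),topcov=([T],[cov]),side=([S],[np.vstack([sd,rec])]),sidecov=([S],[np.vstack([sd,cov])])).items():
    q,f=fit(*a,q0,st); print(nm,q.round(4),round(f,1))
    if nm=="both": Q=q
# handle: dark bar top, centre triangulated
def dark(c,p,z):
    u=c.proj(place(Q,p))[0].round().astype(int); 
    g=c.img[u[1]-8:u[1]+9,u[0]-14:u[0]+15].max(2)<60
    n,l,s,ce=cv2.connectedComponentsWithStats(g.astype(np.uint8)); i=1+s[1:,4].argmax(); return ce[i]+u-[14,8],s[i]
a,b=dark(T,[.025,0,.1],0),dark(S,[.025,0,.1],0); X=tri(T,a[0],S,b[0]); print("handle",a,b,X.round(4),place(Q,[.025,0,.1]).round(4))
a,b=dark(T,[-.0385,.07,.1],0),dark(S,[-.0385,.07,.1],0); X=tri(T,a[0],S,b[0]); print("wing",a,b,X.round(4),place(Q,[-.0385,.07,.1]).round(4))
print("large",tri(T,(170.1,234.1),S,(342.6,261.2)),T.atz((170.1,234.1),.118))
m=rect(-.125,.125,-.075,.075,.003)
print(fit([T],[m],[.606,.28,0,-.04],st),fit([S],[m],[.606,.28,0,-.04],st))
# heights: balance corner next to mat & neighbours of the path
for n,p,s in (("balanceR",(258,175),(295,208)),):print(n,tri(T,p,S,s))
np.save("q.npy",Q)
E
python3 m3.py
```

```text
both [ 0.5615 -0.2923  0.      0.0735] -269.4
top [ 0.5617 -0.2922 -0.      0.0752] -152.6
toprec [ 0.5733 -0.298   0.      0.0734] -158.1
topcov [ 0.58   -0.3045  0.      0.0681] -151.6
side [ 0.5719 -0.3063  0.      0.1204] -147.5
sidecov [ 0.559  -0.3058  0.      0.0315] -141.3Traceback (most recent call last):
  File "m3.py", line 11, in <module>
    a,b=dark(T,[.025,0,.1],0),dark(S,[.025,0,.1],0); X=tri(T,a[0],S,b[0]); print("handle",a,b,X.round(4),place(Q,[.025,0,.1]).round(4))
                              ~~~~^^^^^^^^^^^^^^^^^
  File "m3.py", line 10, in dark
    n,l,s,ce=cv2.connectedComponentsWithStats(g.astype(np.uint8)); i=1+s[1:,4].argmax(); return ce[i]+u-[14,8],s[i]
                                                                       ~~~~~~~~~~~~~~^^
ValueError: attempt to get argmax of an empty sequence
```

```bash
sed -i 's/<60/<95/' m3.py; python3 m3.py | tail -n +7
```

```text
handle (array([437.1640625, 198.15625  ]), array([  1,   4,  24,   7, 128], dtype=int32)) (array([300.1, 158.6]), array([14,  6,  2,  9, 10], dtype=int32)) [ 0.5874 -0.2867  0.0947] [[ 0.5865 -0.2904  0.1   ]]
wing (array([411.15384615, 220.71794872]), array([11,  2,  5, 12, 39], dtype=int32)) (array([315.64705882, 165.94117647]), array([11,  9,  6,  3, 17], dtype=int32)) [ 0.5202 -0.2235  0.0945] [[ 0.518  -0.2253  0.1   ]]
large [0.40449618 0.37976032 0.11674889] [0.40585084 0.37930222 0.118     ]
(array([ 6.06020208e-01,  2.79455514e-01,  1.63726260e-06, -4.55241411e-02]), np.float64(-235.0882110595703)) (array([ 6.04104381e-01,  2.82726679e-01,  1.34555924e-06, -4.01370391e-02]), np.float64(-247.2822265625))
balanceR [0.56019746 0.17884885 0.14764019]
```

```bash
cat >> h.py <<'E'
from scipy.spatial.transform import Rotation as Rn
def quat(phi):
    y=np.array([np.cos(phi),np.sin(phi),0]); z=np.array([0,0,-1.]); return Rn.from_matrix(np.c_[np.cross(y,z),y,z]).as_quat()
def best(p,phi):  # tool-y angle phi or its half turn, whichever keeps joint 6 central
    c=[(abs(j[5]),f) for f in (phi,phi+np.pi) if (j:=r.solve_ik(p,quat(f))) is not None]
    return min(c)[1]
def st(*m):
    o=r.get_obs(); print(*m,"t%.1f"%o["time"],o["tcp_pos"].round(4) if hasattr(o["tcp_pos"],"round") else np.round(o["tcp_pos"],4),"F",np.round(o["force"],1),"w%.4f g%.1f"%(o["width"],o["grip_force"]))
HQ=np.load("q.npy"); YAW=HQ[3]
def hp(x,y,z): return place(HQ,[x,y,z])[0]
E
python3 - <<'E'
from h import *
p=hp(-.0385,.07,.088); print(p)
for f in (YAW+np.pi/2,YAW-np.pi/2):
  for d in (-1.45,0,1.45):
    j=r.solve_ik(p,quat(f+d)); print(round(f,2),d,None if j is None else np.round(j,2))
for p in (hp(.025,.07,.09),hp(.025,-.07,.09),[.605,.281,.03],[.405,.379,.09],[.51,.115,.08],[.431,.184,.07]):
    print(p,[None if (j:=r.solve_ik(p,quat(f))) is None else np.round(j,2) for f in (YAW,YAW+np.pi/2,YAW+np.pi)])
E
```

```text
[ 0.51800856 -0.22527491  0.08800029]
1.64 -1.45 [-0.62  0.55  1.47 -0.    1.13 -0.81]
1.64 0 [-0.62  0.55  1.47 -0.    1.13 -2.26]
1.64 1.45 [-0.62  0.55  1.47 -0.    1.13  2.57]
-1.5 -1.45 [-0.62  0.55  1.47 -0.    1.13  2.33]
-1.5 0 [-0.62  0.55  1.47 -0.    1.13  0.88]
-1.5 1.45 [-0.62  0.55  1.47 -0.    1.13 -0.57]
[ 0.58133663 -0.22060519  0.09000029] [array([-0.55,  0.63,  1.29, -0.  ,  1.22, -0.63]), array([-0.55,  0.63,  1.29, -0.  ,  1.22, -2.2 ]), array([-0.55,  0.63,  1.29, -0.  ,  1.22,  2.52])]
[ 0.59163209 -0.36022611  0.09000029] [array([-0.72,  0.74,  1.05, -0.  ,  1.35, -0.79]), array([-0.72,  0.74,  1.05, -0.  ,  1.35, -2.36]), array([-0.72,  0.74,  1.05, -0.  ,  1.35,  2.35])]
[0.605, 0.281, 0.03] [array([ 0.26,  0.77,  1.2 , -0.  ,  1.18,  0.18]), array([ 0.26,  0.77,  1.2 , -0.  ,  1.18, -1.39]), None]
[0.405, 0.379, 0.09] [array([ 0.54,  0.53,  1.49, -0.  ,  1.12,  0.47]), array([ 0.54,  0.53,  1.49, -0.  ,  1.12, -1.11]), array([ 0.54,  0.53,  1.49, -0.  ,  1.12, -2.68])]
[0.51, 0.115, 0.08] [array([-0.  ,  0.5 ,  1.59, -0.  ,  1.05, -0.08]), array([-0.  ,  0.5 ,  1.59, -0.  ,  1.05, -1.65]), None]
[0.431, 0.184, 0.07] [array([ 0.15,  0.44,  1.75, -0.  ,  0.95,  0.08]), array([ 0.15,  0.44,  1.75, -0.  ,  0.95, -1.49]), None]
```

```bash
python3 - <<'E'
from h import *
p=hp(-.0385,.07,0); f=YAW-np.pi/2; up=lambda z:np.r_[p[:2],z]
r.movep(up(.25),quat(f)); st("above")
r.move_gripper(.04,20)
r.move_l(up(.088),velocity=.2); st("down")
r.move_gripper(0,20); st("grip")
for d in (.5,1.0,1.45): r.movep(up(.088),quat(f+d)); st(d)
r.move_gripper(.04); st("open")
r.move_l(up(.25),velocity=.25); st("up")
c=Cam("top").img; cv2.imwrite("pics/tab.png",cv2.resize(c[150:260,360:520],(800,550),interpolation=2)[:,:,::-1])
E
```

```text
above t3.3 [ 0.5182 -0.2246  0.25  ] F [ 0.   0.3 -0.7] w0.0854 g0.0
down t4.7 [ 0.5185 -0.2256  0.089 ] F [0.2 0.3 0.6] w0.0402 g0.0
grip t5.1 [ 0.5181 -0.2224  0.0891] F [ 0.1 14.9  8.4] w0.0083 g24.4
0.5 t5.7 [ 0.5185 -0.2232  0.0891] F [ 2.3 10.7  6.9] w0.0082 g24.1
1.0 t6.2 [ 0.5192 -0.2239  0.0891] F [3.5 8.9 4.2] w0.0085 g23.8
1.45 t6.7 [ 0.52   -0.2241  0.0892] F [8.2 8.  1.4] w0.0088 g23.6
open t7.1 [ 0.5179 -0.2254  0.088 ] F [-0.2  0.2  0.3] w0.0397 g0.0
up t7.9 [ 0.5175 -0.225   0.2485] F [0.1 0.1 0. ] w0.0397 g0.0
```

View pics/tab.png

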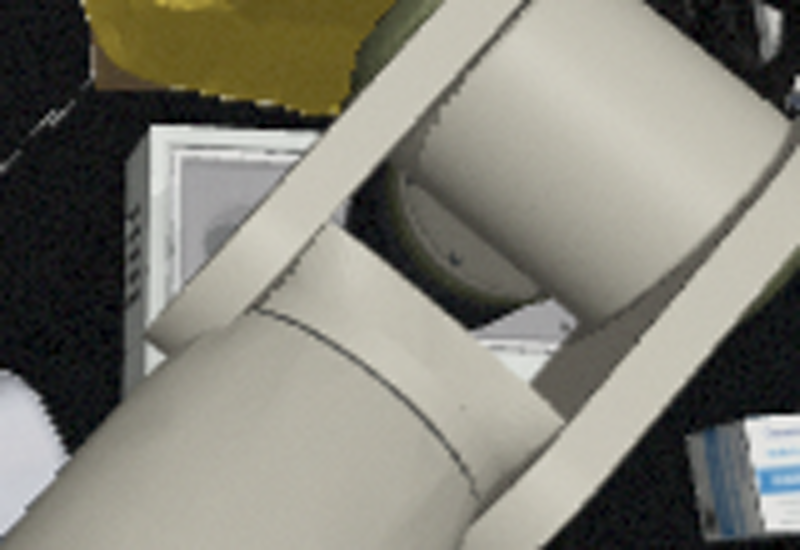

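```bash
python3 - <<'E'
from h import *
np.save("q.npy",[.5635,-.289,0,.0735])
E
python3 - <<'E'
from h import *
p=hp(.025,0,0); up=lambda z:np.r_[p[:2],z]
r.movep(up(.2),quat(YAW)); r.move_l(up(.0845),velocity=.15); st("down")
r.move_gripper(0,45); st("grip")
r.move_l(up(.0945),velocity=.05); st("lift")
r.move_l(up(.25),velocity=.15); st("up")
c=Cam("side").img; cv2.imwrite("pics/cov.png",cv2.resize(c[60:260,230:430],(600,600),interpolation=2)[:,:,::-1])
E
```

```text
down t9.4 [ 0.5889 -0.2874  0.0859] F [-0.1  0.1 -0. ] w0.0404 g0.0
grip t9.8 [ 0.5887 -0.2874  0.0855] F [-0.9  0.7  5.8] w0.0110 g44.5
lift t10.1 [ 0.5885 -0.2872  0.0947] F [ 0.2  0.3 -1.7] w0.0105 g43.9
up t11.3 [ 0.5882 -0.287   0.2489] F [-0.2 -0.1 -1.7] w0.0110 g43.9
```

View pics/cov.png

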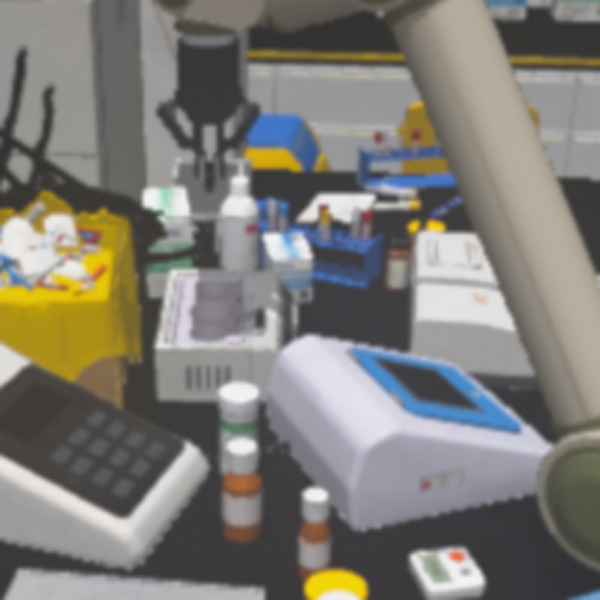

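```bash
python3 - <<'E'
from h import *
f=np.pi/2-.044; up=lambda z:np.array([.605,.283,z])
r.move_l(hp(.025,0,.30),velocity=.2)
r.movep(up(.28),quat(f)); st("over mat")
r.move_l(up(.04),velocity=.15); r.move_l(up(.0115),velocity=.04); st("down")
z=.0115
while r.get_obs()["force"][2]<1 and z>.008: z-=.001; r.move_l(up(z),velocity=.02); st("z")
r.move_gripper(.05); st("open")
r.move_l(up(.2),velocity=.2); st("up")
r.movep([.45,.3,.32],quat(f))
T,S=Cam("top"),Cam("side")
a=T.img[120:260,160:340];b=T.img[160:260,370:500];c=S.img[220:300,210:360]
cv2.imwrite("pics/mat.png",np.vstack([np.hstack([cv2.resize(x,(400,300),interpolation=2) for x in (a,c)]),cv2.resize(b,(390,300),interpolation=2,dst=None) if 0 else cv2.copyMakeBorder(cv2.resize(b,(390,300),interpolation=2),0,0,0,410,0)])[:,:,::-1])
E
```

```text
over mat t13.8 [0.6055 0.282  0.28  ] F [-0.2  0.1 -0.9] w0.0105 g43.9
down t16.4 [0.6047 0.2829 0.0125] F [-4.7 -2.3  9.5] w0.0108 g45.3
open t16.9 [0.605  0.283  0.0113] F [-0.3  0.1  0.1] w0.0498 g0.0
up t18.0 [0.6046 0.2828 0.1987] F [-0.3  0.1 -0.6] w0.0501 g0.0
```

View pics/mat.png

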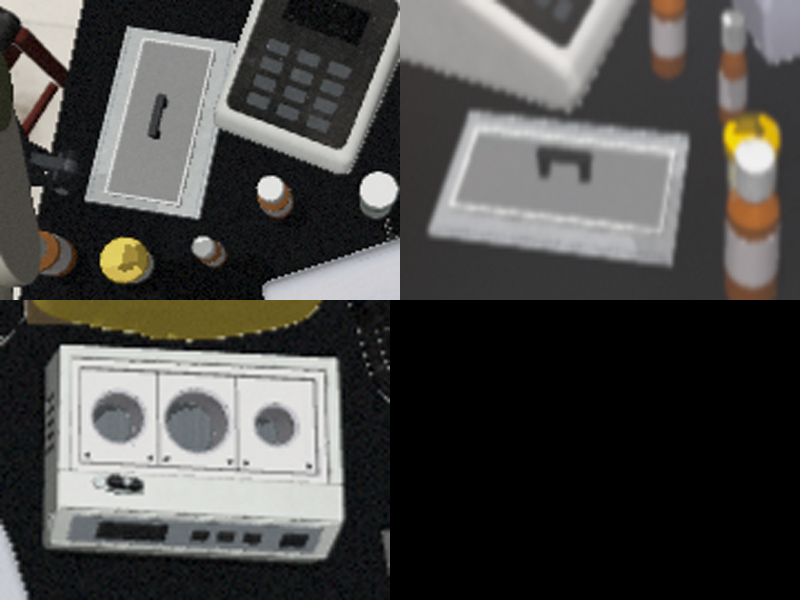

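```bash
python3 - <<'E'
from h import *
T,S=Cam("top"),Cam("side")
def blob(c,u,h,th):
    k=6; u=u.round().astype(int); g=cv2.resize(c.img[u[1]-h[1]:u[1]+h[1]+1,u[0]-h[0]:u[0]+h[0]+1].min(2),None,fx=k,fy=k,interpolation=cv2.INTER_CUBIC)
    n,l,s,ce=cv2.connectedComponentsWithStats((g<th).astype(np.uint8)); i=l[g.shape[0]//2,g.shape[1]//2]
    if i==0: i=1+s[1:,4].argmax()
    return (ce[i]+.5)/k-.5+u-h, s[i,2:4]/k
for n,y in (("medium",.07),("large",0),("small",-.07)):
    p=hp(.025,y,.074); o=[]
    for th in (150,180,200):
        a,sa=blob(T,T.proj(p)[0],(13,12),th); b,sb=blob(S,S.proj(p)[0],(11,6),th)
        print(n,p.round(4),"top@74",T.atz(a,.074)[:2].round(4),sa.round(1),"side@74",S.atz(b,.074)[:2].round(4),sb.round(1),tri(T,a,S,b).round(4))
# wing check
E
```

```text
medium [ 0.5833 -0.2174  0.074 ] top@74 [ 0.5837 -0.2177] [17.3 16.7] side@74 [ 0.5925 -0.2141] [5.  2.3] [ 0.5893 -0.2185  0.0709]
medium [ 0.5833 -0.2174  0.074 ] top@74 [ 0.5838 -0.2178] [18.2 17.8] side@74 [ 0.583  -0.2144] [11.2  3.8] [ 0.5838 -0.2182  0.0723]
medium [ 0.5833 -0.2174  0.074 ] top@74 [ 0.584 -0.218] [18.7 18.3] side@74 [ 0.5826 -0.2145] [12.2  4.7] [ 0.5837 -0.2183  0.0724]
large [ 0.5884 -0.2872  0.074 ] top@74 [ 0.5886 -0.2873] [21.  20.3] side@74 [ 0.6001 -0.2841] [5.7 2.7] [ 0.5958 -0.2885  0.0708]
large [ 0.5884 -0.2872  0.074 ] top@74 [ 0.5889 -0.2874] [21.7 21.7] side@74 [ 0.5875 -0.2837] [13.8  4.5] [ 0.5886 -0.2878  0.0723]
large [ 0.5884 -0.2872  0.074 ] top@74 [ 0.5891 -0.2876] [22.2 22.3] side@74 [ 0.587  -0.2835] [14.8  5.5] [ 0.5885 -0.2881  0.0721]
small [ 0.5936 -0.357   0.074 ] top@74 [ 0.5939 -0.357 ] [13.2 13.2] side@74 [ 0.5992 -0.3546] [1.8 0.8] [ 0.5974 -0.3579  0.072 ]
small [ 0.5936 -0.357   0.074 ] top@74 [ 0.5941 -0.357 ] [14.  14.7] side@74 [ 0.5937 -0.3547] [7.3 2.2] [ 0.5942 -0.3574  0.0729]
small [ 0.5936 -0.357   0.074 ] top@74 [ 0.5943 -0.3577] [15.5 15.3] side@74 [ 0.5931 -0.3547] [8.8 3. ] [ 0.594  -0.3581  0.0726]
```

```bash
cat > pick.py <<'E'
from h import *
B=dict(small=(.431,.184,.098,-.07),medium=(.510,.115,.108,.07),large=(.4045,.380,.118,0.))
def pick(n):
    x,y,H,_=B[n]; up=lambda z:np.array([x,y,z]); g=H-.033
    r.move_gripper(.055,20)
    r.movep(up(.25),quat(YAW+np.pi/2)); r.move_l(up(g),velocity=.2); st("down")
    r.move_gripper(0,20); st("grip1"); r.move_gripper(.055)
    r.move_l(up(g+.06),velocity=.25); r.movep(up(g+.06),quat(YAW)); r.move_l(up(g),velocity=.2)
    r.move_gripper(0,40); st("grip2")
    r.move_l(up(g+.02),velocity=.1); st("lift"); r.move_l(up(.32),velocity=.25)
def over(n,bz=.10):
    _,_,H,y=B[n]; p=hp(.025,y,0)
    r.movep([*p[:2],.32],quat(YAW)); r.move_l([*p[:2],bz+H-.033],velocity=.2); st("over")
def snap(n,f):
    _,_,H,y=B[n]; p=hp(.025,y,.09); o=[]
    for c in (Cam("top"),Cam("side")):
        u=c.proj(p)[0].astype(int); o.append(cv2.resize(c.img[u[1]-40:u[1]+30,u[0]-35:u[0]+35],(400,400),interpolation=2))
    cv2.imwrite(f,np.hstack(o)[:,:,::-1])
def insert(n):
    _,_,H,y=B[n]; p=hp(.025,y,0); f0=r.get_obs()["force"][2]
    for b in (.080,.070,.062,.054,.046,.040,.036,.033,.0315,.0305,.0298,.029):
        r.move_l([*p[:2],b+H-.033],velocity=.06); o=r.get_obs()
        print(b,np.round(o["tcp_pos"]-[*p[:2],b+H-.033],4),np.round(o["force"],1))
        if abs(o["force"][2]-f0)>10 or np.hypot(*o["force"][:2])>25: break
    return b
def release(n):
    _,_,H,y=B[n]; p=hp(.025,y,0)
    r.move_gripper(.05); r.move_l([*p[:2],.25],velocity=.2); st("released")
E
python3 - <<'E'
from pick import *
pick("small"); over("small"); snap("small","pics/s1.png")
E
```

```text
down t20.9 [0.4316 0.1844 0.0658] F [-0.4 -0.2  0.8] w0.0545 g0.0
grip1 t21.2 [0.4315 0.1841 0.0657] F [ 0.  -0.4  6.5] w0.0234 g19.7
grip2 t24.3 [0.4316 0.1841 0.0662] F [-1.2 -0.1  5.4] w0.0230 g39.0
lift t24.6 [0.4312 0.184  0.0854] F [-0.3 -0.6 -0.9] w0.0232 g39.2
over t28.7 [ 0.5941 -0.3571  0.1665] F [ 0.  -0.4 -1. ] w0.0227 g39.2
```

View pics/s1.png

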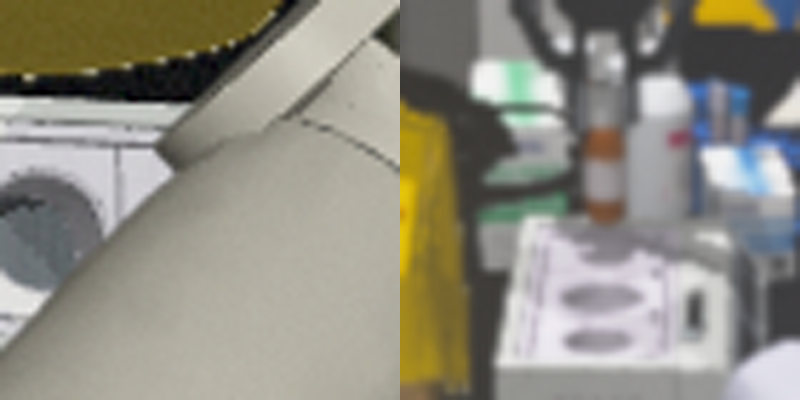

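```bash
python3 - <<'E'
from pick import *
insert("small")
E
```

```text
0.08 [-0.      0.     -0.0004] [ 0.3 -0.2 -0.1]
0.07 [-0.0002  0.0001 -0.0005] [-0.1 -0.3 -0.5]
0.062 [-0.0002  0.0001 -0.0006] [-0.1 -1.4 -0.2]
0.054 [-0.0002  0.0001 -0.0006] [-0.5  0.8 -0.3]
0.046 [-0.0002  0.0001 -0.0006] [-0.2 -0.1 -0.8]
0.04 [-0.0002  0.0001 -0.0005] [-0.8 -1.2 -0.3]
0.036 [-0.0001  0.0001 -0.0003] [-1.4 -0.7 -0.4]
0.033 [-0.0001  0.     -0.0002] [-0.2  0.4  0.6]
0.0315 [-0.      0.     -0.0001] [-0.  -0.8 -0.6]
0.0305 [ 0.0002 -0.0002  0.0008] [-1.1  1.1  5.2]
0.0298 [ 0.0003 -0.0003  0.0014] [-2.8  0.3  8.7]
0.029 [ 0.0004 -0.0005  0.0022] [-2.9  1.5 12.4]
```

```bash
sed -i 's/-f0)>10/-f0)>6/' pick.py; python3 - <<'E'
from pick import *
release("small")
pick("medium"); over("medium"); print(insert("medium"))
E
```

```text
released t33.5 [ 0.5933 -0.3568  0.2486] F [-0.1  0.2 -0.5] w0.0499 g0.0
down t36.5 [0.5107 0.1148 0.0759] F [ 0.6 -0.4  0. ] w0.0549 g0.0
grip1 t36.8 [0.5105 0.1151 0.0759] F [-0.3  0.8  5.9] w0.0293 g19.8
grip2 t39.8 [0.5107 0.115  0.0765] F [-1.  -0.2  7. ] w0.0291 g39.4
lift t40.1 [0.5101 0.115  0.0953] F [ 0.4 -0.2 -1.8] w0.0286 g39.6
over t43.3 [ 0.5839 -0.2172  0.1764] F [-0.5  0.7 -1.3] w0.0287 g39.6
0.08 [-0.     -0.     -0.0002] [ 0.1 -0.7 -1.3]
0.07 [-0.0002  0.0001 -0.0005] [ 0.6  0.3 -1.7]
0.062 [-0.0002  0.0001 -0.0005] [-1.2  0.7 -2. ]
0.054 [-0.0002  0.0001 -0.0005] [ 0.4 -0.3 -1.3]
0.046 [-0.0002  0.0001 -0.0005] [ 0.2 -0.1 -2. ]
0.04 [-0.0002  0.0001 -0.0005] [-0.7 -0.4 -1.6]
0.036 [-0.0001  0.0001 -0.0003] [ 0.5  0.2 -0.6]
0.033 [-0.0001  0.     -0.0002] [-0.3  0.1 -1.7]
0.0315 [ 0.0001 -0.      0.0001] [ 0.8 -0.4 -0. ]
0.0305 [ 0.0002 -0.0002  0.001 ] [-2.   0.7  5.8]
0.0305
```

```bash
python3 - <<'E'
from pick import *
release("medium")
pick("large"); over("large"); print(insert("large"))
E
```

```text
released t47.5 [ 0.5829 -0.2171  0.2487] F [ 0.  -0.6 -0.5] w0.0499 g0.0
down t50.9 [0.4051 0.3802 0.0859] F [-0.1 -0.   0.1] w0.0550 g0.0
grip1 t51.2 [0.405  0.3802 0.0861] F [-0.9 -1.2  6.1] w0.0343 g20.2
grip2 t54.1 [0.4051 0.3805 0.0866] F [-1.9  0.1  6.7] w0.0334 g40.1
lift t54.4 [0.4046 0.38   0.1052] F [ 0.2  0.4 -2.7] w0.0342 g40.1
over t58.7 [ 0.589  -0.2873  0.1865] F [ 0.1  0.2 -1.8] w0.0337 g40.1
0.08 [-0.     -0.     -0.0002] [-0.3  0.8 -2.8]
0.07 [-0.0001  0.0001 -0.0005] [-0.1 -0.4 -2.1]
0.062 [-0.0002  0.0001 -0.0005] [-0.9 -0.9 -2.3]
0.054 [-0.0002  0.0001 -0.0005] [-0.7 -0.1 -2.5]
0.046 [-0.0002  0.0001 -0.0006] [-0.3  0.1 -1.8]
0.04 [-0.0002  0.0001 -0.0005] [ 0.5  0.4 -2.3]
0.036 [-0.0001  0.0001 -0.0003] [-0.2 -0.1 -2. ]
0.033 [-0.0001  0.     -0.0002] [-0.  -0.2 -2.5]
0.0315 [ 0.0001 -0.0001  0.0002] [ 0.8 -1.1 -1.1]
0.0305 [ 0.0002 -0.0003  0.0012] [-1.8 -0.4  4.5]
0.0305
```

```bash
python3 - <<'E'
from pick import *
release("large"); r.movep([.4,.3,.35],quat(YAW)); st("away")
T,S=Cam("top"),Cam("side")
b=T.img[110:260,190:500];c=S.img[140:300,210:370]
cv2.imwrite("pics/end.png",np.hstack([cv2.resize(b,(465,400),interpolation=2) if 0 else cv2.copyMakeBorder(cv2.resize(b,(465,225),interpolation=2),0,95,0,0,0),cv2.resize(c,(320,320),interpolation=2)])[:,:,::-1])
E
```

```text
released t62.8 [ 0.5881 -0.287   0.2486] F [-0.4 -0.1 -0.6] w0.0503 g0.0
away t65.0 [0.4005 0.2996 0.3497] F [-1.3 -0.6 -0.7] w0.0498 g0.0
```

View pics/end.png

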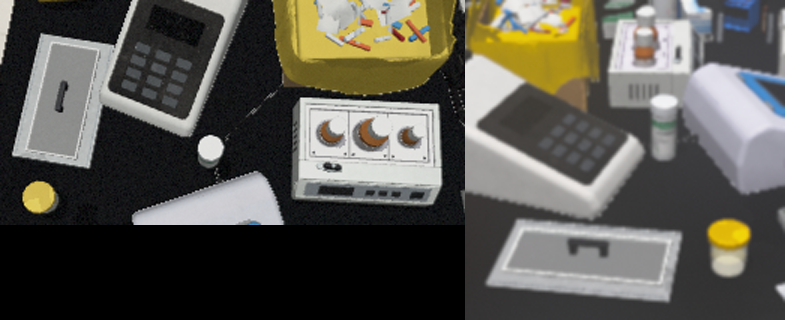

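The final picture shows all three bottles upright in their bores (top view about (330,130), (370,135) and (410,137)). The tab is turned aside, and the cover lies flat in the middle of the mat.

```bash
python3 -c "
from workcell import r
print(r.sign_off())"
```

```text
the job is handed in; nothing more can be done
None
```

The job is handed in at about 65 s of the 128 s allowed: the tab is turned aside, the cover lies flat on the mat, and all three bottles are seated in their matching bores and released; the sign-off returned no verdict.

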